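# Pack the food cartons and snug the end stop

### The job

Stand the two loose food cartons upright in the carton organiser, in the row with the one already there, and then slide the grey end stop up, slowly, until the three cartons stand snug between it and the end wall, square and without gaps. The cartons are thin card: hold them with a light grip (about 25 N on each side, never more than 45 N), do not tip them over, set them down softly rather than dropping them, and let nothing in the organiser press on them with 30 N or more. Leave the jar, the canister and the squat box where they are.

Things in the scene. Friction and masses are not known exactly. Their poses are not given: they have to be found in the camera images.
- carton_a: loose brown card carton with pale panels, upright on the counter, right of the organiser; 56 wide (its x), 40 thick (its y), 130 tall; origin at the centre of its underside; 0.1 to 0.2 kg. Best gripped across the 56 mm width, near the top, so that no finger comes between neighbours in the row. It crushes if squeezed with more than 45 N on each side
- carton_b: a second loose carton, same size, looks and frame as carton_a, also upright on the counter
- carton_packed: a third carton of the same size, looks and frame, already standing in the organiser beside its end wall, thickness along the row
- organiser: white channel fixed to the counter. Origin on the counter, on the centre line, at the inner face of the end wall; y runs along the row from the end wall to the stop. Floor 4 mm thick, y -6 to 280; side lips 14 high, inner faces at x -36 and +36; end wall 72 wide, 110 high. Cartons stand with thickness along y: 3 x 40 = 120 when snug. It and its stop must not press on a carton with 30 N or more
- stop (a joint): travel of the grey end stop along the organiser, m, 0 to 0.13, growing towards the end wall; starts at 0 to 0.03. Its front face is at y = 200 mm minus this travel in the organiser frame (0.080 when the three cartons are exactly snug). Slides with about 2.5 N of friction and stays where it is left; the cartons in front of it add 2 to 5 N
- stop_back (a point): point on the stop's back face (away from the cartons), on the centre line, 110 mm above the counter; push here, from behind, with closed fingers (lower down, the gripper's body would meet the carton tops, 134 above the counter). The stop is an upright plate 66 wide, 10 thick, its top 149 above the counter; its foot extends 34 behind the back face and is 15 high, with two ribs 43 high
- jar: bystander: glass jar with a metal cap, 72 across, 115 tall, beyond the cartons; origin under its centre
- canister: bystander: white open ceramic canister, 84 across, 120 tall; origin under its centre
- squat_box: bystander: low, wide card box 100 by 150 by 55 high, not one of the cartons; origin under its centre

How it is judged:
By the outcome, as a careful person would: the job done as asked, in the order asked, and still so for the second after the job is handed in, with the robot touching nothing.
It also fails if it takes over 72 s, if anything falls off the work surface, if the arm or the gripper's body presses on something with over 40 N, if the wrist force passes 120 N, or if a joint passes its speed limit or range.

### The arm

A 6-joint arm with a two-finger parallel gripper is mounted at the origin on the work surface. World frame = base frame: x ahead of the robot, y to its left, z up, the work surface at z = 0. Lengths are in m, angles in rad, forces in N, time in s.
With the tool pointing down it reaches from about 0.4 to 0.925 m from the base axis. Payload 3.4 kg.
Tool frame: the origin (TCP) lies on the centre line of the jaws, within the pads' length; the fingertips stand 11 mm ahead of it and the grasp point (between the pads) lies 8 mm behind it (nose_length is the distance from the TCP to the fingertips, in m); z points along the fingers, y is the line along which they close (so a half turn about z gives the same grasp; the last joint's range is limited). The gripper opens to 85 mm and grips with 20 to 120 N. Pads are 22 mm wide; open, the fingers measure 114 mm over their backs; the gripper's body (76 mm by 85 mm) begins 54 mm behind the grasp point. The pads swing forward as they close: fully open they stand 13 mm farther back than shut.
Start: joints at [-1.304, 0.307, 1.506, -0, 1.328, -0.073], TCP at [0.192, -0.542, 0.242] pointing down, gripper open.
Joint ranges: [-3.12, 3.12], [-1.05, 2.28], [0.14, 2.33], [-1.42, 4.57], [0.1, 2.73], [-2.68, 2.68]. Speed limits (rad/s): [2.57, 2.57, 3.14, 3.14, 3.14, 3.14].

### API

Orientations are given as [roll, pitch, yaw] about the fixed x, y, z axes, in that order (R = Rz(yaw) Ry(pitch) Rx(roll)).
In Python, from station import goto, servo_line, goto_joints, grip, pause, inverse_kinematics, read_state, read_camera, IKError, close_job, nose_length gives the robot as it stands. Calls block until the motion is done:
- goto(position, orientation): joint-space move of the TCP to a pose.
- servo_line(position, velocity=0.15, rotation=None, f_stop=None): straight line of the TCP; rotation=None keeps the orientation; velocity is the mean speed in m/s. With f_stop (N) it stops when the force on the tool has changed by that much, and returns True; else False.
- goto_joints(angles): joint-space move.
- grip(opening): finger opening in m; the grip force is fixed at half the most; returns when the fingers have stopped.
- pause(seconds).
- inverse_kinematics(position, orientation): joint angles nearest the present ones, or None.
- read_state(): the state.
- read_camera(name): name is "scene" or "top"; returns a dict with "img" (480x640x3 uint8, red, green, blue), "K" (3x3 intrinsics, pixels), "pose" (4x4, takes a point from camera to world coordinates). Camera axes: x right, y down, z forward; pixel columns grow to the right and rows downward; lengths in m; the calibration is good to about 2 mm. A picture is of the moment at which its call begins. There is no depth.
A pose or a line that the arm cannot do raises IKError and nothing moves.
- close_job(): hands the job in; it is judged then, once.
The state is a dict: "clock": time; "joints": joint angles; "joint_velocities": joint speeds; "effort": joint torques, N m; "tool_pos": TCP position; "eef_rot": TCP orientation; "wrist_force": force on the tool from outside, world axes, zero at the start; "ft_torque": the same for the moment, N m; "finger_gap": finger opening in m; "grasp_force": force on a finger pad.
Only numpy, scipy, OpenCV 4.12 (cv2) and the standard library are available. Lean on these libraries where they do the work, as an engineer would, in place of code of your own. Each camera call takes 0.05 s, during which the arm holds its last target. There are 200 camera calls.

## Working session

There is one attempt and no reset: what is moved stays moved. The work goes in short steps, each a Python script; the robot and the scene stay as the last script left them, time stands still between calls to the robot, and variables do not carry over. Pictures are saved under pics/ and viewed, at most 10 in all, crops included, and the job is handed in when it is done.

```bash
ls; mkdir -p pics; python3 - <<'E'
from station import *
import cv2,numpy as np
np.set_printoptions(precision=4,suppress=True)
for n in("scene","top"):
    c=read_camera(n); cv2.imwrite(f"pics/{n}0.png",c["img"][...,::-1]); np.savez(f"{n}0.npz",**c); print(n,c["K"],c["pose"])
print(read_state(), nose_length)
E
```

```text
pics
scene [[474.565    0.     316.9047]
 [  0.     474.565  239.5179]
 [  0.       0.       1.    ]] [[ 0.0763  0.5881 -0.8052  1.478 ]
 [ 0.997  -0.0531  0.0557 -0.0821]
 [-0.01   -0.807  -0.5904  0.7233]
 [ 0.      0.      0.      1.    ]]
top [[617.965    0.     316.1202]
 [  0.     617.965  234.7571]
 [  0.       0.       1.    ]] [[-0.0125 -0.9988  0.0468  0.535 ]
 [-0.9999  0.013   0.0104 -0.0269]
 [-0.011  -0.0466 -0.9989  1.4934]
 [ 0.      0.      0.      1.    ]]
{'clock': 0.1, 'joints': array([-1.3035,  0.3075,  1.5076,  0.    ,  1.3284, -0.0735]), 'joint_velocities': array([-0.0033, -0.0019, -0.0025,  0.0004,  0.0002, -0.0009]), 'effort': array([  0.0009, -45.8528, -25.2607,  -0.    ,   0.0055,   0.    ]), 'tool_pos': array([ 0.192 , -0.5413,  0.2415]), 'eef_rot': array([-3.1397, -0.0002,  0.3409]), 'wrist_force': array([-0.0218, -1.0779, -0.0868]), 'ft_torque': array([-0.0132, -0.0159,  0.051 ]), 'grasp_force': 0.0, 'finger_gap': 0.0854501822403326} 0.011
```

View pics/scene0.png

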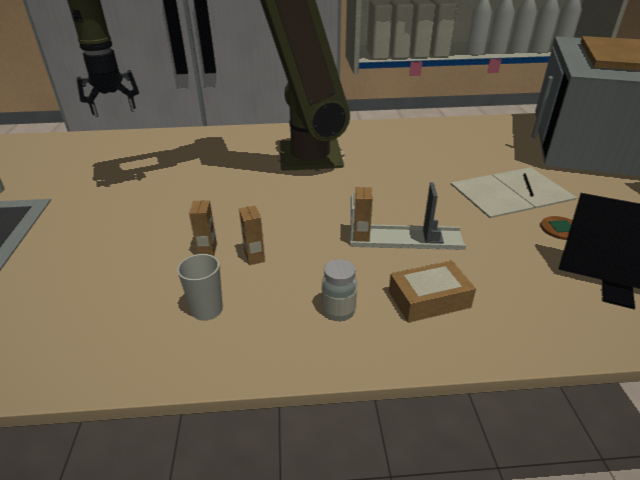

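View pics/top0.png

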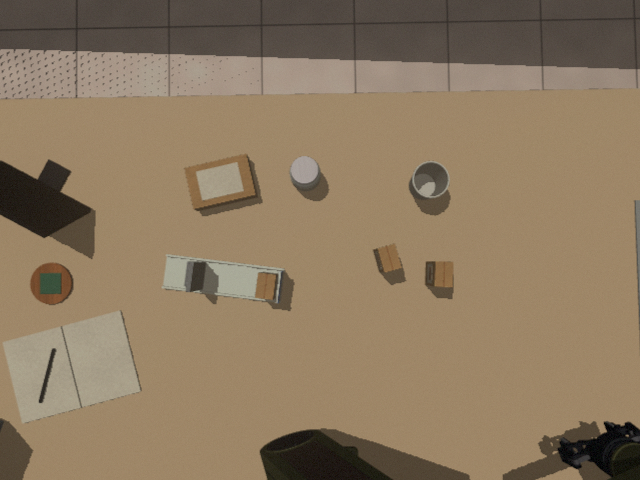

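The scene view shows two loose cartons at (204,228) and (253,236), the organiser at (350–463, 190–248), and the canister, jar and box in front of it. In the top view the cartons are at (389,258) and (441,274). The organiser spans (165–283, 256–302), with its end wall on the right and the stop at (196,276). Next I'll zoom in.

```bash
python3 - <<'E'
import cv2,numpy as np
i=np.load("top0.npz")["img"][...,::-1]
i=np.clip(i.astype(float)*1.5,0,255).astype(np.uint8)
a=cv2.resize(i[245:311,155:295],None,fx=5,fy=5,interpolation=cv2.INTER_CUBIC)
b=cv2.resize(i[240:295,370:465],None,fx=5,fy=5,interpolation=cv2.INTER_CUBIC)
o=np.zeros((600,700,3),np.uint8);o[:330]=a;o[330:600,:475]=b[:270]
cv2.imwrite("pics/crop1.png",o)
hsv=cv2.cvtColor(np.load("top0.npz")["img"],cv2.COLOR_RGB2HSV)
for p in [(389,258),(392,268),(441,274),(446,270),(430,274),(267,286),(350,250),(346,300),(400,275)]: print(p,hsv[p[1],p[0]])
E
```

```text
(389, 258) [ 14 138 131]
(392, 268) [ 14 140 133]
(441, 274) [ 16 127 139]
(446, 270) [ 16 129 136]
(430, 274) [ 12 104  71]
(267, 286) [ 16 128 138]
(350, 250) [ 18  88 157]
(346, 300) [ 17  90 158]
(400, 275) [17 93 90]
```

View pics/crop1.png

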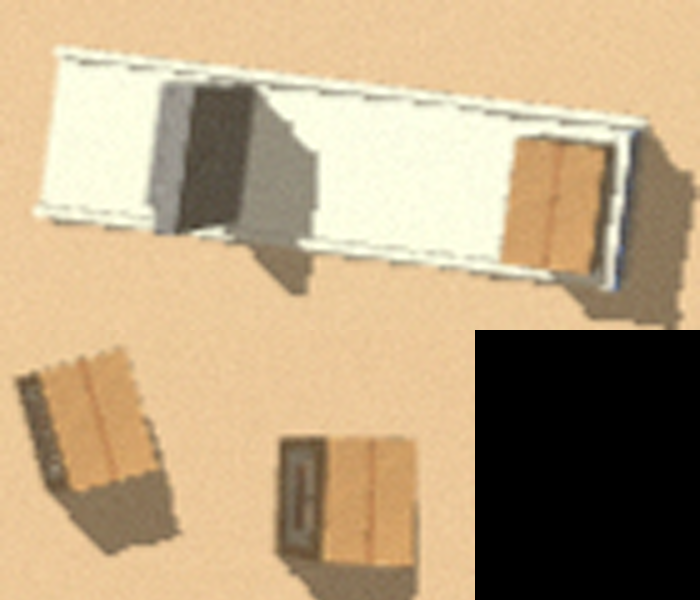

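The zoomed crop shows the three carton tops clearly, each with a centre tape line along its width. It also shows the organiser lips, the white end-wall strip at u≈615–640, and the stop, whose light top strip is at u≈155–193 with the dark front face to its right. Next I'll measure with masks and rays.

```bash
cat > h.py <<'E'
import cv2,numpy as np
from station import *
np.set_printoptions(precision=4,suppress=True)
def cast(c,uv,z):
    uv=np.atleast_2d(np.array(uv,float)); d=np.c_[uv,np.ones(len(uv))]@np.linalg.inv(c["K"]).T@c["pose"][:3,:3].T
    o=c["pose"][:3,3]; return (o+d*((z-o[2])/d[:,2])[:,None])[:,:2]
def tops(c):
    """brown carton tops in the top view: list of (u,centre,length,thick,yaw of the thin axis about +y)"""
    h=cv2.cvtColor(c["img"],cv2.COLOR_RGB2HSV)
    m=((h[...,1]>112)&(h[...,2]>108)&(h[...,0]<25)).astype(np.uint8); m[:235]=0; m[330:]=0; m[:,:150]=0; m[:,480:]=0
    out=[]
    for k in cv2.findContours(m,cv2.RETR_EXTERNAL,cv2.CHAIN_APPROX_NONE)[0]:
        if cv2.contourArea(k)<150: continue
        u=k[:,0,0].mean(); z=.134 if u<300 else .130
        q=cast(c,k[:,0]+0.0,z); r=cv2.minAreaRect((q*1e3).astype(np.float32)); b=cv2.boxPoints(r)
        e=[b[1]-b[0],b[2]-b[1]]; e.sort(key=np.linalg.norm); l=[np.linalg.norm(x) for x in e]
        w=e[1]*np.sign(e[1][0]); out.append((u,np.array(r[0])/1e3,l[1],l[0],np.arctan2(w[1],w[0])))
    return sorted(out,key=lambda t:t[0])
E
python3 - <<'E'
from h import *
c=dict(np.load("top0.npz"))
for t in tops(c): print(t)
i=c["img"].astype(int); g=i.min(2)
w=(g>120).astype(np.uint8); h=cv2.cvtColor(c["img"],cv2.COLOR_RGB2HSV); w=((h[...,1]<50)&(h[...,2]>120))
U=[];L=[]
for x in list(range(170,182))+list(range(215,270)):
    r=np.where(w[250:310,x])[0]+250
    if len(r): U.append((x,r.min()-.5)); L.append((x,r.max()+.5))
f=[]
for P in (U,L):
    q=cast(c,P,.014); p=np.polyfit(q[:,1],q[:,0],1); e=q[:,0]-np.polyval(p,q[:,1]); k=abs(e)<.0025; p=np.polyfit(q[k,1],q[k,0],1); f.append(p); print(p,np.std(e[k]),k.sum())
Z=lambda u,v:(155+(u+.5)/5-.5,245+(v+.5)/5-.5)
print("far end",cast(c,[Z(60,50),Z(38,212)],.014),"floor end z4?")
print("wall inner top",cast(c,[Z(617,135),Z(600,283)],.110), "wall outer", cast(c,[Z(636,133),Z(618,288)],.110))
print("stop top front edge",cast(c,[Z(194,85),Z(180,232)],.149),"back",cast(c,[Z(164,85),Z(150,205)],.149))
p=(f[0]+f[1])/2; yaw=-np.arctan(p[0]); print("centre line x = ",p,"yaw",yaw,"width",(f[0]-f[1]))
E
```

```text
(np.float64(265.4230769230769), array([0.488, 0.1  ]), np.float32(54.54298), np.float32(38.23016), np.float32(-0.150558))
(np.float64(389.4102564102564), array([ 0.5464, -0.1732]), np.float32(54.33462), np.float32(39.272106), np.float32(0.26536497))
(np.float64(443.5731707317073), array([ 0.5089, -0.2916]), np.float32(52.982018), np.float32(37.306038), np.float32(-0.021488711))
[0.135  0.5163] 0.0007013235060433048 67
[0.012  0.4617] 0.00016960116354269218 5
far end [[0.5613 0.3478]
 [0.4839 0.3585]] floor end z4?
wall inner top [[0.5184 0.0737]
 [0.4526 0.082 ]] wall outer [[0.5192 0.0652]
 [0.4503 0.0739]]
stop top front edge [[0.5429 0.2551]
 [0.4792 0.2614]] back [[0.5431 0.2682]
 [0.491  0.2745]]
centre line x =  [0.0735 0.489 ] yaw -0.07337425437899728 width [0.123  0.0546]
```

```bash
cat >> h.py <<'E'
from math import pi
ORG=np.array([.4855,.077]); YAW=-.136
def org(x,y,z):
    c,s=np.cos(YAW),np.sin(YAW); return [ORG[0]+c*x-s*y,ORG[1]+s*x+c*y,z]
def ori(th): return [pi,0,th+pi/2]
ZG=.104
def squeeze(target=22):
    for o in np.arange(.0595,.050,-.0005):
        grip(o); s=read_state(); 
        if s["grasp_force"]>0.5: print("o %.4f gap %.4f F %.1f w"%(o,s["finger_gap"],s["grasp_force"]),s["wrist_force"])
        if s["grasp_force"]>=target: return True
    return False
E
python3 - <<'E'
from h import *
th=.265; p=[.5464,-.1732]
goto([*p,.25],ori(th)); print(read_state()["clock"],read_state()["joints"])
servo_line([*p,ZG],velocity=.12); print(read_state()["tool_pos"],read_state()["clock"],read_state()["wrist_force"])
print(squeeze(),read_state()["clock"])
c=read_camera("scene"); cv2.imwrite("pics/g1.png",cv2.resize(c["img"][170:290,160:330,::-1],None,fx=4,fy=4))
E
```

```text
1.9583 [-0.3821  0.2986  1.4986 -0.0006  1.3444 -0.6455]
[ 0.547  -0.1734  0.1047] 3.325 [ 0.048  -1.022  -0.1444]
o 0.0560 gap 0.0563 F 8.1 w [0.5615 0.3    0.4841]
o 0.0555 gap 0.0554 F 20.4 w [0.7289 0.9904 1.5957]
o 0.0550 gap 0.0558 F 35.2 w [0.9645 0.1551 3.3727]
True 5.6583
```

View pics/g1.png

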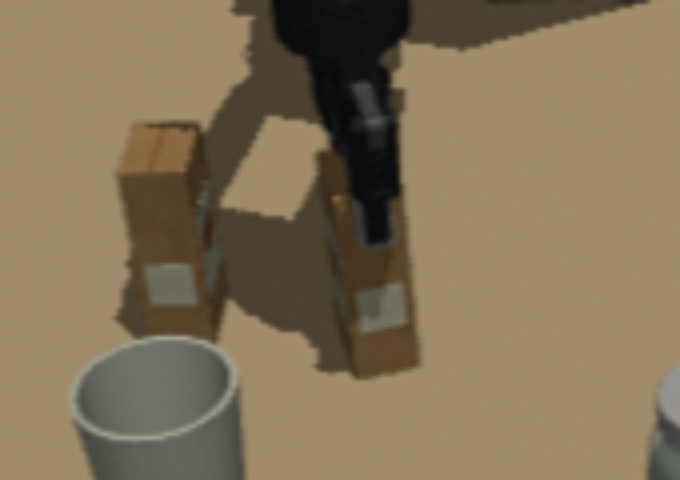

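The gripper holds the carton near its top, upright and centred, with the pad on the face at (375,225) of the crop. I'll ease the grip slightly, then lift and place it.

```bash
cat >> h.py <<'E'
def st(l):
    s=read_state(); print(l,"t %.2f F %.1f gap %.4f"%(s["clock"],s["grasp_force"],s["finger_gap"]),s["tool_pos"],s["wrist_force"])
def place(y,x=0.):
    p=read_state()["tool_pos"]
    servo_line([p[0],p[1],.29],velocity=.15); st("lift")
    goto(org(x,y,.29),ori(YAW)); st("over")
    servo_line(org(x,y,ZG+.016),velocity=.12); st("near"); 
    print(servo_line(org(x,y,ZG+.002),velocity=.02,f_stop=4)); st("down")
    c=read_camera("top"); cv2.imwrite("pics/p%d.png"%(y*1e3),cv2.resize(c["img"][240:315,155:300,::-1],None,fx=5,fy=5))
E
python3 - <<'E'
from h import *
grip(.0553); st("g")
place(.068)
E
```

```text
g t 5.92 F 35.3 gap 0.0557 [ 0.5466 -0.1732  0.1042] [1.2873 0.7359 3.0296]
lift t 7.32 F 34.9 gap 0.0558 [ 0.5459 -0.173   0.2888] [ 0.4222  0.0426 -1.1837]
over t 8.54 F 34.8 gap 0.0557 [0.495  0.1438 0.2898] [-0.4952  0.0479 -0.627 ]
near t 10.11 F 34.8 gap 0.0557 [0.4953 0.1445 0.1207] [-0.8478  0.668  -2.4012]
True
down t 10.69 F 34.6 gap 0.0559 [0.4948 0.1444 0.1081] [ 0.9421 -0.2774  3.259 ]
```

```bash
python3 - <<'E'
from h import *
c=read_camera("scene"); cv2.imwrite("pics/s1.png",cv2.resize(c["img"][170:270,330:480,::-1],None,fx=5,fy=5))
E
```

```text
(no output)
```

View pics/s1.png

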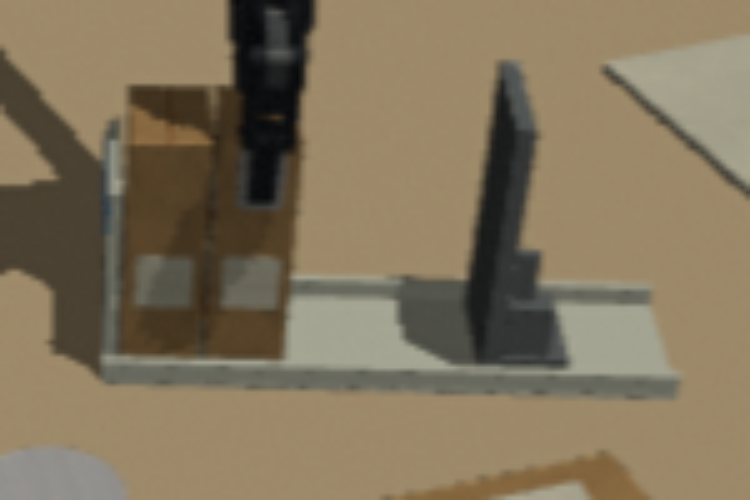

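The first carton stands in the channel beside the packed one, with a thin gap at u≈205–215 in the crop. I'll release it and fetch the second.

```bash
python3 - <<'E'
from h import *
for o in (.0565,.060,.072): grip(o)
st("rel"); p=read_state()["tool_pos"]; servo_line([p[0],p[1],.25],velocity=.15)
th=-.0215; p=[.5089,-.2916]
goto([*p,.25],ori(th)); st("over")
c=read_camera("top"); 
for t in tops(c): print(t)
servo_line([*p,ZG],velocity=.12); st("at")
print(squeeze(15)); st("held")
E
```

```text
rel t 11.50 F 0.0 gap 0.0720 [0.4934 0.1441 0.1073] [ 0.0921 -0.8319  0.1724]
over t 14.20 F 0.0 gap 0.0719 [ 0.5091 -0.2905  0.2499] [ 0.2122  0.0047 -0.0875]
(np.float64(255.53987730061348), array([0.4908, 0.1212]), np.float32(81.0214), np.float32(54.817474), np.float32(1.436595))
(np.float64(442.325), array([ 0.509 , -0.2903]), np.float32(54.96662), np.float32(37.468018), np.float32(-0.07689461))
at t 15.62 F 0.0 gap 0.0720 [ 0.5095 -0.292   0.1048] [-0.3141  0.3044  0.148 ]
o 0.0570 gap 0.0569 F 0.6 w [ 0.3441  0.3705 -0.2142]
o 0.0565 gap 0.0565 F 6.0 w [ 0.6068 -0.503   1.2474]
o 0.0560 gap 0.0567 F 15.6 w [1.3415 0.1069 2.3744]
True
held t 17.42 F 15.6 gap 0.0567 [ 0.5091 -0.2916  0.1041] [1.3415 0.1069 2.3744]
```

```bash
python3 - <<'E'
from h import *
grip(.0556); st("g")
place(.111)
for o in (.0565,.060,.072): grip(o)
st("rel"); p=read_state()["tool_pos"]; servo_line([p[0],p[1],.26],velocity=.15)
grip(0.); goto(org(0,.245,.26),ori(YAW)); st("behind")
c=read_camera("scene"); a=cv2.resize(c["img"][170:270,330:480,::-1],None,fx=4,fy=4)
c=read_camera("top"); b=cv2.resize(c["img"][245:310,155:300,::-1],None,fx=4,fy=4)
o=np.zeros((600,600,3),np.uint8); h=340; o[:340]=a[:340]; o[340:600,:580]=b
cv2.imwrite("pics/s2.png",o)
for t in tops(c): print(t)
E
```

```text
g t 17.63 F 25.3 gap 0.0561 [ 0.5091 -0.2917  0.1042] [ 1.6639 -0.2197  2.9818]
lift t 19.02 F 25.4 gap 0.0558 [ 0.5085 -0.2913  0.2888] [-0.0908 -0.0974 -1.5477]
over t 20.77 F 25.4 gap 0.0559 [0.501  0.1862 0.29  ] [ 0.3556  0.6963 -2.0839]
near t 22.33 F 25.4 gap 0.0558 [0.5012 0.1872 0.1207] [ 0.3268 -0.6161 -1.9533]
True
down t 22.93 F 23.0 gap 0.0561 [0.5009 0.187  0.1079] [1.3007 0.4655 3.2784]
rel t 23.68 F 0.0 gap 0.0721 [0.4991 0.1866 0.1069] [ 0.907  -0.3036 -0.3059]
behind t 26.12 F 0.0 gap 0.0002 [0.5184 0.3204 0.2595] [-0.2746 -0.3403 -0.6771]
(np.float64(226.48101265822785), array([0.4999, 0.186 ]), np.float32(54.840973), np.float32(38.98409), np.float32(-0.1537889))
(np.float64(245.6829268292683), array([0.4936, 0.1435]), np.float32(55.2857), np.float32(40.16143), np.float32(-0.14448637))
(np.float64(265.0125), array([0.4882, 0.101 ]), np.float32(55.122105), np.float32(40.35177), np.float32(-0.13565119))
```

View pics/s2.png

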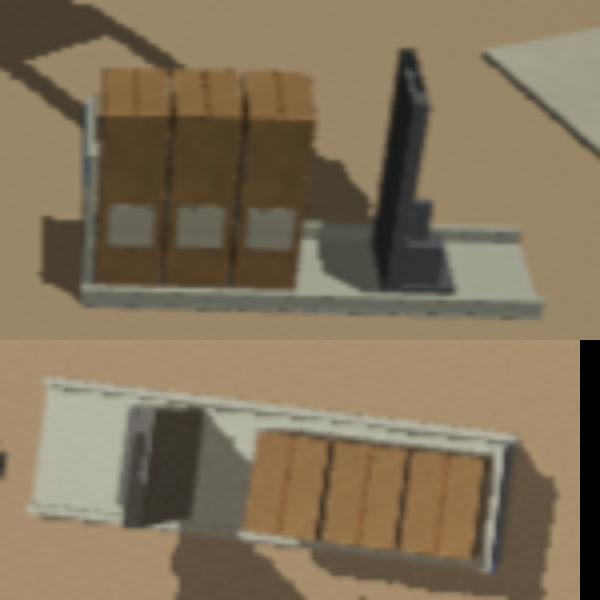

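All three cartons stand upright and square, with gaps of about 3 mm (top inset, dark lines at u≈322 and 403). The stop is clear of them at u≈125–200. Now I'll push it slowly.

```bash
python3 - <<'E'
from h import *
servo_line(org(0,.245,.110),velocity=.12); st("low")
print(servo_line(org(0,.212,.110),velocity=.04,f_stop=5)); st("near")
print(servo_line(org(0,.155,.110),velocity=.018,f_stop=14)); st("mid")
r=servo_line(org(0,.136,.110),velocity=.008,f_stop=9); print(r); st("end")
p=read_state()["tool_pos"]; d=np.array(p[:2])-ORG; print("tcp y in row",d@[-np.sin(YAW),np.cos(YAW)])
c=read_camera("top"); cv2.imwrite("pics/s3.png",cv2.resize(c["img"][240:310,155:300,::-1],None,fx=5,fy=5))
for t in tops(c): print(t)
E
```

```text
low t 27.62 F 0.0 gap 0.0001 [0.5193 0.32   0.1108] [0.2842 0.5658 0.1989]
False
near t 28.60 F 0.0 gap 0.0001 [0.5144 0.2872 0.11  ] [-0.0971 -0.1579  0.3978]
False
mid t 31.92 F 0.0 gap -0.0002 [0.5066 0.2306 0.11  ] [-0.3296  1.8637 -1.094 ]
True
end t 33.36 F 0.0 gap -0.0000 [0.505  0.2204 0.1098] [0.0298 0.2395 0.0204]
tcp y in row 0.14476700595666142
(np.float64(253.3134328358209), array([0.4931, 0.1361]), np.float32(117.30411), np.float32(55.14571), np.float32(1.43447))
```

```bash
python3 - <<'E'
from h import *
print(servo_line(org(0,.138,.110),velocity=.005,f_stop=12)); st("end")
p=read_state()["tool_pos"]; print("row y",(np.array(p[:2])-ORG)@[-np.sin(YAW),np.cos(YAW)])
y=(np.array(p[:2])-ORG)@[-np.sin(YAW),np.cos(YAW)]
servo_line(org(0,y+.035,.110),velocity=.03); servo_line(org(0,y+.035,.27),velocity=.15); goto(org(0,.33,.30),ori(YAW)); st("away")
c=read_camera("scene"); a=cv2.resize(c["img"][170:255,330:480,::-1],None,fx=4,fy=4)
c=read_camera("top"); b=cv2.resize(c["img"][245:310,155:300,::-1],None,fx=4,fy=4)
o=np.zeros((600,600,3),np.uint8); o[:340]=a; o[340:600,:580]=b; cv2.imwrite("pics/s4.png",o)
for t in tops(c): print(t)
E
```

```text
True
end t 34.26 F 0.0 gap -0.0003 [0.5049 0.2207 0.1094] [ 0.4272  1.5635 -0.2919]
row y 0.14502042887411729
away t 37.46 F 0.0 gap 0.0001 [0.5297 0.404  0.2985] [ 0.2833  0.0975 -0.7881]
(np.float64(248.94666666666666), array([0.4929, 0.1368]), np.float32(117.93492), np.float32(55.29468), np.float32(1.437462))
```

View pics/s4.png

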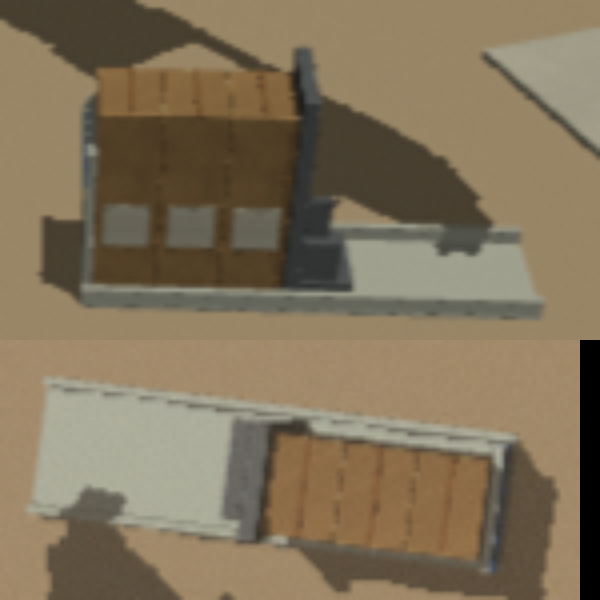

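```bash
python3 - <<'E'
from h import *
c=read_camera("top"); h=cv2.cvtColor(c["img"],cv2.COLOR_RGB2HSV)
def prof(im):
    # brightness/saturation profile along the row at height z=.134, x=0, averaged over x +-15 mm
    ys=np.arange(-.012,.14,.002); P=np.linalg.inv(c["pose"]); out=[]
    for y in ys:
        q=np.array([[*org(x,y,.134),1] for x in np.linspace(-.015,.015,9)])@P.T; uv=(q[:,:3]@c["K"].T); uv=uv[:,:2]/uv[:,2:]
        out.append(cv2.remap(im,uv[None,:,0].astype(np.float32),uv[None,:,1].astype(np.float32),1).mean((0,1)))
    return ys,np.array(out)
ys,a=prof(c["img"]); i0=np.load("top0.npz")["img"]; _,b=prof(i0)
for y,p,q in zip(ys,a,b):
    if y<.014 or y>.11: print("%.3f now"%y,p.round(0),"start",q.round(0))
q=[[*org(0,.0,z),1] for z in (.110,.004)]
E
```

```text
-0.012 now [79. 71. 58.] start [78. 70. 57.]
-0.010 now [67. 64. 60.] start [67. 63. 60.]
-0.008 now [70. 69. 69.] start [73. 72. 72.]
-0.006 now [93. 90. 83.] start [129. 127. 118.]
-0.004 now [102.  97.  86.] start [149. 148. 133.]
-0.002 now [93. 85. 73.] start [118. 114. 101.]
0.000 now [90. 75. 57.] start [82. 74. 61.]
0.002 now [121.  94.  62.] start [73. 62. 47.]
0.004 now [140. 107.  70.] start [101.  80.  55.]
0.006 now [143. 109.  71.] start [131. 102.  68.]
0.008 now [142. 109.  71.] start [140. 108.  71.]
0.010 now [142. 108.  71.] start [140. 107.  71.]
0.012 now [142. 109.  71.] start [139. 107.  71.]
0.112 now [140. 108.  71.] start [168. 169. 152.]
0.114 now [141. 109.  73.] start [169. 169. 152.]
0.116 now [139. 107.  71.] start [169. 169. 152.]
0.118 now [118.  91.  61.] start [168. 169. 152.]
0.120 now [86. 70. 50.] start [168. 169. 152.]
0.122 now [70. 61. 50.] start [169. 170. 153.]
0.124 now [88. 83. 77.] start [169. 169. 152.]
0.126 now [102. 100.  93.] start [161. 162. 146.]
0.128 now [105. 102.  97.] start [139. 138. 124.]
0.130 now [106. 103.  97.] start [120. 116. 103.]
0.132 now [104. 102.  96.] start [113. 110.  97.]
0.134 now [102. 100.  94.] start [111. 108.  94.]
0.136 now [102. 100.  94.] start [108. 104.  92.]
0.138 now [105. 103.  97.] start [105. 101.  89.]
0.140 now [105. 103.  97.] start [102.  98.  86.]
```

The row now spans about 0 to 120 mm, the dark gap at the wall has closed, and the stop is against the last carton. Handing in.

```bash
python3 -c "
from station import *
print(read_state()['clock']); print(close_job())"
```

```text
37.6083
the job is handed in; nothing more can be done
None
```

Job handed in at 37.6 s: both loose cartons stand upright in the row, the stop was slid up slowly until the three were snug against the end wall with no visible gaps, and grip readings peaked at about 35 N (25 N for the second carton), under the 45 N limit.

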